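Switch on three welding magnets in order

TASK

Switch on the three welding magnets that hold the corner frame by pressing the cap on top of each one lightly with the fingertips, fully down: first the three-cornered magnet, then the six-sided one, last the square one, so that the work is not pulled out of line. Only press the caps: do not pick up, shift or tip the magnets, do not lean hard on them, and leave the tin, hammer and offcut alone.

Things in the scene. Friction and masses are not known exactly. Their poses are not given: they have to be found in the camera images.
- tri_magnet: the three-cornered welding magnet, blue: an upright prism with an equilateral three-cornered outline: circumradius 50 mm, sides 87 mm, 45 mm high, 0.7 kg; one corner points along its +x. It lies loose on a flat steel bar; origin at the centre of its underside (8 mm above the bench), z up. Its push cap stands on the centre of its top.
- tri_top (a point): centre of the top face of the push cap of the three-cornered magnet. The cap is a black upright cylinder 26 mm in diameter that stands 14 mm proud of the magnet when up (top then 67 mm above the bench) and 6 mm when fully down; the point moves with the cap.
- tri_cap (a joint): how far the cap of the three-cornered magnet is pressed down, m: about 0 = up (off), 0.008 = fully down (on). It moves straight down under about 4 N, meets a hard stop at 8 mm, and stays where it is left (no spring). Down counts from 6 mm; 40 N or more is leaning on it.
- hex_magnet: the six-sided welding magnet, blue: an upright prism with a regular six-sided outline: 72 mm across corners, 62 mm across flats, 45 mm high, 0.8 kg. It lies loose on a flat steel bar; origin at the centre of its underside (8 mm above the bench), z up. Its push cap stands on the centre of its top.
- hex_top (a point): centre of the top face of the push cap of the six-sided magnet. The cap is a black upright cylinder 26 mm in diameter that stands 14 mm proud of the magnet when up (top then 67 mm above the bench) and 6 mm when fully down; the point moves with the cap.
- hex_cap (a joint): how far the cap of the six-sided magnet is pressed down, m: about 0 = up (off), 0.008 = fully down (on). It moves straight down under about 4 N, meets a hard stop at 8 mm, and stays where it is left (no spring). Down counts from 6 mm; 40 N or more is leaning on it.
- square_magnet: the square welding magnet, blue: a square block 60 x 60 mm, 45 mm high, 0.85 kg. It lies loose on a flat steel bar; origin at the centre of its underside (8 mm above the bench), z up. Its push cap stands on the centre of its top.
- square_top (a point): centre of the top face of the push cap of the square magnet. The cap is a black upright cylinder 26 mm in diameter that stands 14 mm proud of the magnet when up (top then 67 mm above the bench) and 6 mm when fully down; the point moves with the cap.
- square_cap (a joint): how far the cap of the square magnet is pressed down, m: about 0 = up (off), 0.008 = fully down (on). It moves straight down under about 4 N, meets a hard stop at 8 mm, and stays where it is left (no spring). Down counts from 6 mm; 40 N or more is leaning on it.
- corner_frame: the work: two flat steel bars 90 mm wide and 8 mm thick, lying on the bench as an L, fixed. Origin on the bench under the middle of the corner; one bar runs 315 mm along its -y, the other 261 mm along its -x. The magnets stand on the corner and near the two ends, in any arrangement.
- tin: bystander: a plain metal tin 60 mm in diameter, 100 mm tall, loose, standing on the bench inside the L; origin at the centre of its underside.
- hammer: bystander: a loose hammer 270 mm long lying on the bench to the robot's right; its handle runs to its own -x.
- offcut: bystander: a loose steel square-tube offcut, 40 x 40 mm and 90 mm long, lying on the bench to the robot's left; origin at the centre of its underside.
Not all that is in view belongs to the job. What is shaped like the hex_magnet but green or red is not meant.

How it is judged (in metres and radians):
On the way, in this order (a step that is already met when the one before it is completed fails the run):
1. the cap of the three-cornered magnet is pressed down (value of joint tri_cap above 0.006 m), for 0.1 s.
2. the cap of the six-sided magnet is pressed down (value of joint hex_cap above 0.006 m), for 0.1 s.
3. the cap of the square magnet is pressed down (value of joint square_cap above 0.006 m), for 0.1 s.
At the end, for the whole second after the job is handed in: All three caps are down (at least 6 of 8 mm), each magnet stands upright and at rest within 15 mm of where it started, and the tin, hammer and offcut are within 20 mm of where they were (value of joint each of tri_cap, hex_cap, square_cap above 0.006 m and distance of each of tri_magnet, hex_magnet, square_magnet from where it was at the start of the episode below 0.015 m and angle between each of tri_magnet, hex_magnet, square_magnet's own z axis and vertical below 0.1 rad and linear speed of each of tri_magnet, hex_magnet, square_magnet below 0.02 m/s and distance of each of tin, hammer, offcut from where it was at the start of the episode below 0.02 m); the robot touches nothing.
It fails at once if a cap goes down (over 2 mm) before the one ahead of it in the order is down ((value of joint hex_cap above 0.002 m and value of joint tri_cap below 0.005 m) or (value of joint square_cap above 0.002 m and value of joint hex_cap below 0.005 m)).
It fails at once if a magnet is shifted or carried more than 15 mm, lifted more than 6 mm, or tipped over 0.2 rad (distance of any of tri_magnet, hex_magnet, square_magnet from where it was at the start of the episode above 0.015 m or height (world z) of any of tri_magnet, hex_magnet, square_magnet above 0.014 m or angle between any of tri_magnet, hex_magnet, square_magnet's own z axis and vertical above 0.2 rad).
It fails at once if a magnet or its cap is pressed with more than 40 N (contact force between any of the fingers, the arm and tri_magnet above 40 N or contact force between any of the fingers, the arm and hex_magnet above 40 N or contact force between any of the fingers, the arm and square_magnet above 40 N).
It fails at once if the tin, the hammer or the offcut is moved more than 20 mm (distance of any of tin, hammer, offcut from where it was at the start of the episode above 0.02 m).
It also fails if it takes over 48 s, if anything falls off the work surface, if the arm or the gripper's body presses on something with over 40 N, if the wrist force passes 120 N, or if a joint passes its speed limit or range.

ROBOT

A 6-joint arm with a two-finger parallel gripper is mounted at the origin on the work surface. World frame = base frame: x ahead of the robot, y to its left, z up, the work surface at z = 0. Lengths are in mm, angles in rad, forces in N, time in s.
With the tool pointing down it reaches from about 425 to 950 mm from the base axis. Payload 3.5 kg.
Tool frame: the origin (TCP) lies on the centre line of the jaws, within the pads' length; the fingertips stand 19 mm ahead of it and the grasp point (between the pads) is the TCP (nose_length is the distance from the TCP to the fingertips, in mm); z points along the fingers, y is the line along which they close (so a half turn about z gives the same grasp; the last joint's range is limited). The gripper opens to 85 mm and grips with 20 to 120 N. Pads are 22 mm wide; open, the fingers measure 114 mm over their backs; the gripper's body (76 mm by 85 mm) begins 54 mm behind the grasp point. The pads swing forward as they close: fully open they stand 13 mm farther back than shut.
Start: joints at [-1.4, 0.286, 1.577, -0, 1.279, -0.15], TCP at [212.868, -640.541, 250.325] pointing down, gripper open.
Joint ranges: [-2.77, 2.77], [-0.9, 2.22], [0.21, 2.48], [-1.53, 4.67], [0.24, 2.81], [-2.84, 2.84]. Speed limits (rad/s): [2.79, 2.79, 3.14, 3.14, 3.14, 3.14].

INTERFACE

Orientations are given as a rotation vector (axis times angle).
In Python, from workcell import * gives the robot as it stands. The module is installed in compiled form; this text tells all that it offers.
- The arm moves only by the shell command python3 -m crank 'ROWS'. ROWS is text: rows parted by semicolons, each of 5 numbers parted by spaces: the opening, from -1 (shut) to 1 (fully open), so that 0 is half open, then the shift along the tool's x, y, z in cm, then the turn about the tool's z in rad. A call has 1 to 20 rows; each row shifts and turns the commanded pose from where the row before left it, along the tool's axes as they then stand; what a row does not reach is not made up. A row lasts 1/12 s, in which the tool goes at most 41.7 mm and 7.16 degrees, less where a joint would pass 70% of its speed; a pose out of reach is approached as far as the arm can. A call with a gripper value outside its range is refused whole. The fingers move at their own pace and stop on an object; the grip force is fixed at half the most. Time passes only in rows, so rows that do not move let the fingers close. It gives the time, the measured TCP pose, the force, the opening and the grip force at its end, in the units of the state.
- read_state(): the state, without advancing time (a new reading comes with each control period).
- get_image(name): name is "scene" or "top" or "wrist"; returns a dict with "image" (480x640x3 uint8, red, green, blue), "K" (3x3 intrinsics, pixels), "distortion" ([k1, k2, p1, p2, k3] as OpenCV has them; the pictures are not rectified), "position" and "attitude" of the camera in the world; the wrist camera has in their place "tool_from_camera" (4x4, takes a point from camera to tool coordinates, whose origin is the TCP and whose axes are the flange's). Camera axes: x right, y down, z forward; pixel columns grow to the right and rows downward; lengths in mm; the calibration is good to about 2 mm. A picture is of the moment at which its call begins: read the wrist's pose just before it. There is no depth.
- close_job(): hands the job in; it is judged then, once.
The state is a dict: "time_s": time; "joint_pos": joint angles; "joint_velocities": joint speeds; "tau": joint torques, N m; "ee_pos": TCP position; "tcp_rot": TCP orientation; "wrist_force": force on the tool from outside, world axes, zero at the start; "torque": the same for the moment, N m; "width": finger opening in mm; "grip_force": force on a finger pad.
Only numpy, scipy, OpenCV 4.12 (cv2) and the standard library are available. Lean on these libraries where they do the work, as an engineer would, in place of code of your own. Each camera call takes 0.05 s, during which the arm holds its last target. There are 200 camera calls.

## Working session

There is one attempt and no reset: what is moved stays moved. The work goes in short steps, Python scripts to look and compute and a shell command to move; the robot and the scene stay as the last step left them, time stands still between calls to the robot, and variables do not carry over. Pictures are saved under pics/ and viewed, at most 10 in all, crops included, and the job is handed in when it is done.

```bash
mkdir -p pics; python3 - <<'E'
from workcell import *
import cv2,numpy as np
s=read_state();print(s['time_s'],s['ee_pos'],s['tcp_rot'],s['width'],s['wrist_force'])
for n in("top","scene"):
    d=get_image(n);cv2.imwrite(f"pics/{n}1.png",d["image"][:,:,::-1])
    print(n,d["K"],d["distortion"],d["position"],d["attitude"])
    np.savez(f"{n}1.npz",**{k:np.array(v) for k,v in d.items()})
E
```

```text
0.0 [ 212.75320697 -639.95178378  248.93834776] [-3.09893542e+00 -5.01403668e-01  5.48672020e-05] 85.41378478417487 [ 0.06776054  0.21204661 -0.09380535]
top [[513.74732148   0.         323.41789445]
 [  0.         513.74732148 235.00352683]
 [  0.           0.           1.        ]] [-0.11572231  0.          0.          0.          0.        ] [ 429.18985185   50.44902911 1135.14294716] [-2.1289375   2.17076932 -0.10273194]
scene [[594.68905775   0.         320.89163918]
 [  0.         594.68905775 238.49770263]
 [  0.           0.           1.        ]] [-0.14621246  0.          0.          0.          0.        ] [1576.96801735  257.75611115 1169.00303009] [-1.62668308 -1.94967708  0.77530849]
```

View pics/top1.png

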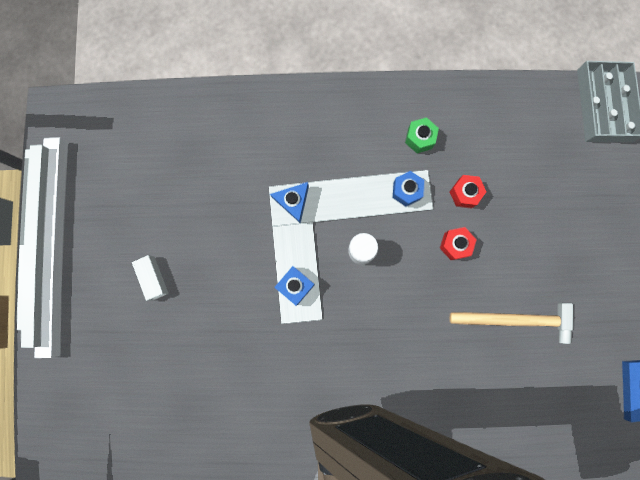

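View pics/scene1.png

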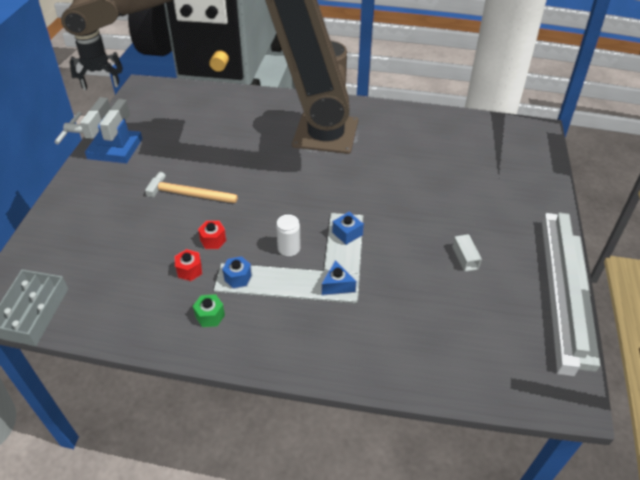

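The top view shows the blue triangle at (291,198), the blue hexagon at (409,187) and the blue square at (294,286). The look-alikes for the hexagon are green (424,132), red (470,189) and red (460,243). By the description I choose the blue one at (409,187) and check it in a crop.

```bash
cat > h.py <<'E'
import cv2,numpy as np
from scipy.spatial.transform import Rotation as R
def ray(d,uv):
    p=cv2.undistortPoints(np.array([[uv]],float),d["K"],d["distortion"])[0,0]
    return np.array(d["position"]),R.from_rotvec(d["attitude"]).as_matrix()@np.array([p[0],p[1],1])
def onz(d,uv,z):
    o,r=ray(d,uv);return o+r*(z-o[2])/r[2]
def cap(img,uv,r=11):
    u,v=uv;c=img[v-r:v+r+1,u-r:u+r+1].astype(int).max(2)
    m=(c<50).astype(np.uint8);n,l,st,ce=cv2.connectedComponentsWithStats(m)
    k=1+np.argmax(st[1:,4]);return ce[k]+[u-r,v-r],st[k,4]
E
python3 - <<'E'
from h import *
T=dict(np.load("top1.npz"));S=dict(np.load("scene1.npz"))
for n,a,b in(("tri",(291,198),(338,272)),("hex",(409,187),(237,265)),("sq",(294,286),(348,221))):
    pa,na=cap(T["image"],a);pb,nb=cap(S["image"],b,8)
    o1,r1=ray(T,pa);o2,r2=ray(S,pb)
    t=np.linalg.lstsq(np.c_[r1,-r2],o2-o1,rcond=None)[0]
    print(n,pa,na,pb,nb,onz(T,pa,67).round(1),onz(S,pb,67).round(1),((o1+r1*t[0]+o2+r2*t[1])/2).round(1))
print("tin",onz(T,(363,247),100))
c=T["image"][110:320,250:500,::-1];cv2.imwrite("pics/crop.png",cv2.resize(c,None,fx=2.8,fy=2.8,interpolation=cv2.INTER_CUBIC))
E
```

```text
tri [293.  202.5] 6 [337.0952381  272.35714286] 42 [626.6 136.5  67. ] [644.8 137.7  67. ] [630.  136.8  49.7]
hex [408.125 190.25 ] 8 [235.5        264.30555556] 36 [ 647.7 -107.6   67. ] [ 665.  -112.6   67. ] [ 651.8 -113.9   51.2]Traceback (most recent call last):
  File "<stdin>", line 4, in <module>
  File "h.py", line 11, in cap
    k=1+np.argmax(st[1:,4]);return ce[k]+[u-r,v-r],st[k,4]
        ~~~~~~~~~^^^^^^^^^^
    return _wrapfunc(a, 'argmax', axis=axis, out=out, **kwds)
    return bound(*args, **kwds)
ValueError: attempt to get argmax of an empty sequence
```

```bash
sed -i 's/c<50/c<thr/; s/r=11)/r=11,thr=85)/' h.py
python3 - <<'E'
from h import *
T=dict(np.load("top1.npz"));S=dict(np.load("scene1.npz"))
for n,a,b in(("tri",(291,198),(338,272)),("hex",(409,187),(237,265)),("sq",(294,286),(348,221))):
    pa,na=cap(T["image"],a);pb,nb=cap(S["image"],b,8)
    o1,r1=ray(T,pa);o2,r2=ray(S,pb)
    t=np.linalg.lstsq(np.c_[r1,-r2],o2-o1,rcond=None)[0]
    print(n,pa,na,pb,nb,onz(T,pa,67).round(1),onz(S,pb,67).round(1),((o1+r1*t[0]+o2+r2*t[1])/2).round(1))
    print(T["image"][a[1],a[0]-9:a[0]+10].max(1))
print("tin",onz(T,(363,247),100))
c=T["image"][110:320,250:500,::-1];cv2.imwrite("pics/crop.png",cv2.resize(c,None,fx=2.8,fy=2.8,interpolation=cv2.INTER_CUBIC))
E
```

```text
tri [291.56730769 197.92307692] 104 [337.18461538 272.30769231] 65 [636.5 139.4  67. ] [644.6 137.9  67. ] [638.2 138.5  59.8]
[224 223 239 209  63  59  59  59  59  53  59  60  53  59  53  55 175 169
 150]
hex [409.75      185.7037037] 108 [235.45762712 264.44067797] 59 [ 657.4 -111.4   67. ] [ 665.4 -112.6   67. ] [ 659.3 -113.8   59.6]
[219 222 232 219  94  55  54  55  58  55  51  49  46  50  54  80 144 159
 180]
sq [293.61764706 285.14705882] 102 [347.44897959 219.93877551] 49 [452.5 137.2  67. ] [460.4 135.8  67. ] [452.9 136.4  60. ]
[222 242 239  70  64  61  64  64  61  55  63  61  57  56  53 145 183 157
 151]
tin [526.05993923  -6.88260686 100.        ]
```

View pics/crop.png

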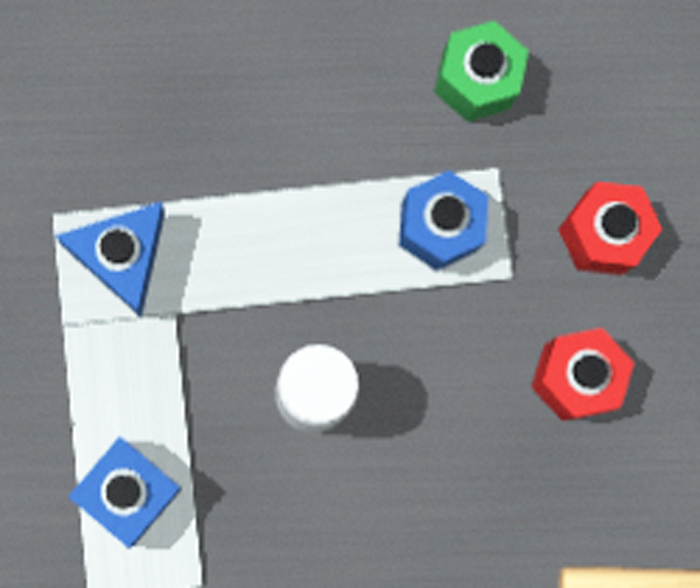

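The crop confirms the choice: the blue hexagon at (445,215) in the crop stands on the bar, while the green and red ones stand off it. Now I move above the three-cornered magnet with the fingers shut.

```bash
python3 -m crank '-1 2.16 -2.02 0 0;-1 2.16 -2.02 0 0;-1 2.16 -2.02 0 0;-1 2.16 -2.02 0 0;-1 2.16 -2.02 0 0;-1 2.16 -2.02 0 0;-1 2.16 -2.02 0 0;-1 2.16 -2.02 0 0;-1 2.16 -2.02 0 0;-1 2.16 -2.02 0 0;-1 2.16 -2.02 0 0;-1 2.16 -2.02 0 0;-1 2.16 -2.02 0 0;-1 2.16 -2.02 0 0;-1 2.16 -2.02 0 0'
python3 -m crank '-1 2.16 -2.02 0 0;-1 2.16 -2.02 0 0;-1 2.16 -2.02 0 0;-1 2.16 -2.02 0 0;-1 2.16 -2.02 0 0;-1 2.16 -2.02 0 0;-1 2.16 -2.02 0 0;-1 2.16 -2.02 0 0;-1 2.16 -2.02 0 0;-1 2.16 -2.02 0 0;-1 2.16 -2.02 0 0;-1 2.16 -2.02 0 0;-1 2.16 -2.02 0 0;-1 2.16 -2.02 0 0;-1 2.16 -2.02 0 0;-1 0 0 0 0;-1 0 0 0 0;-1 0 0 0 0;-1 0 0 0 0'
cat >> h.py <<'E'
def goto(name,xy,view=None):
    from workcell import read_state,get_image
    s=read_state();p=np.array(s["ee_pos"]);Rt=R.from_rotvec(s["tcp_rot"]).as_matrix()
    d=get_image("wrist");M=np.array(d["tool_from_camera"])
    d["position"]=p+Rt@M[:3,3];d["attitude"]=R.from_matrix(Rt@M[:3,:3]).as_rotvec()
    cv2.imwrite(f"pics/w_{name}.png",d["image"][:,:,::-1])
    q=np.array([*xy,67.])
    c=R.from_rotvec(d["attitude"]).as_matrix().T@(q-d["position"])
    uv=cv2.projectPoints(c.reshape(1,1,3),np.zeros(3),np.zeros(3),d["K"],np.array(d["distortion"]))[0].ravel()
    rr=int(d["K"][0,0]*13/c[2]*2.2)
    print(s["time_s"],"tcp",p.round(1),"pred px",uv,"r",rr,"w",s["width"],"F",np.round(s["wrist_force"],1))
    print("move tool mm to given xy",(Rt.T@(q-p)).round(1))
    try:
        m,n=cap(d["image"],tuple(uv.round().astype(int)),rr);f=onz(d,m,67)
        print("cap px",m,n,"found",f.round(1),"tool mm",(Rt.T@(f-p)).round(1))
    except Exception as e: print(e)
E
python3 -c "
from h import *
goto('tri',(637,139))"
```

```text
time_s: 1.35
ee_pos: [425.0, -249.3, 249.9]
tcp_rot: [-3.101, -0.501, 0.001]
wrist_force: [0.4, -1.4, -0.3]
width: 0.0
grip_force: 0.0
time_s: 2.93
ee_pos: [636.2, 137.9, 250.0]
tcp_rot: [3.101, 0.5, -0.001]
wrist_force: [0.1, -0.2, 0.3]
width: -0.2
grip_force: 0.0
2.9333 tcp [636.2 137.9 250. ] pred px [322.23378042 208.94265524] r 35 w -0.21899699134458167 F [ 0.1 -0.2  0.3]
move tool mm to given xy [  1.3  -0.8 183. ]
cap px [327.28947368 193.36842105] 38 found [650.4 139.2  67. ] tool mm [ 14.    3.2 183. ]
```

View pics/w_tri.png

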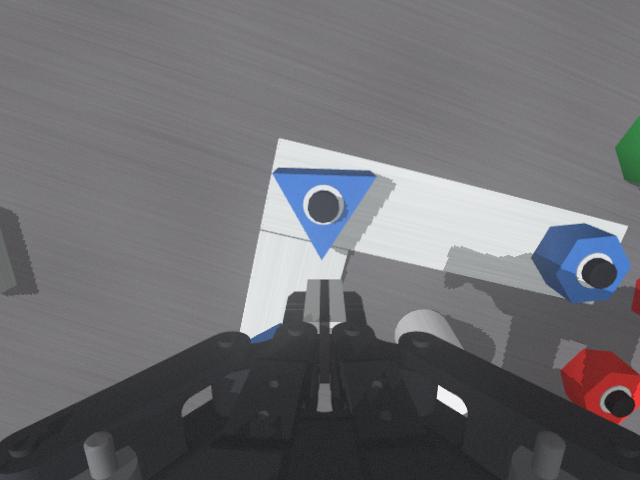

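The wrist view shows the triangle's cap at about (323,207), against a predicted (322,209), so the position is right. Descending.

```bash
python3 -m crank '-1 0.2 -0.1 1.5 0;-1 0 0 2.5 0;-1 0 0 2.5 0;-1 0 0 2.5 0;-1 0 0 2.5 0;-1 0 0 2 0;-1 0 0 1 0;-1 0 0 0.5 0;-1 0 0 0 0;-1 0 0 0 0;-1 0 0 0 0'
python3 -m crank '-1 0 0 0.2 0;-1 0 0 0.2 0;-1 0 0 0.2 0;-1 0 0 0 0;-1 0 0 0 0'
python3 -m crank '-1 0 0 0.2 0;-1 0 0 0.2 0;-1 0 0 0 0;-1 0 0 0 0'
python3 - <<'E'
from h import *
goto("tri2",(637,139))
E
```

```text
time_s: 3.9
ee_pos: [639.5, 140.4, 102.3]
tcp_rot: [3.101, 0.501, 0.005]
wrist_force: [0.1, 0.2, -0.1]
width: -0.1
grip_force: 0.0
time_s: 4.32
ee_pos: [638.2, 140.5, 94.2]
tcp_rot: [-3.101, -0.502, 0.001]
wrist_force: [-0.2, -1.1, -0.2]
width: 0.4
grip_force: 0.0
time_s: 4.65
ee_pos: [638.1, 140.4, 90.0]
tcp_rot: [-3.101, -0.502, 0.001]
wrist_force: [0.0, 0.1, 0.5]
width: -0.1
grip_force: 0.0
4.65 tcp [638.1 140.4  90. ] pred px [325.16062616 299.2280547 ] r 69 w -0.14270855039235142 F [0.  0.1 0.5]
move tool mm to given xy [-1.5  1.  23. ]
cap px [326.39771063 332.98296286] 7513 found [622.2 133.5  67. ] tool mm [-17.3   1.6  23. ]
```

View pics/w_tri2.png

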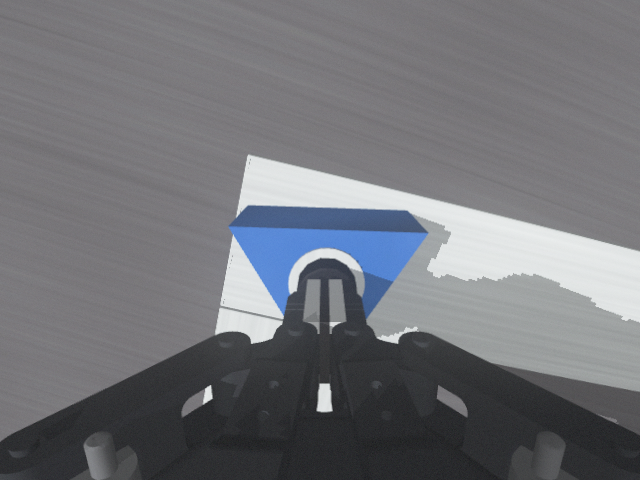

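The fingertips (ends at about (325,280)) are just above the cap, which is centred near (325,295). Pressing gently.

```bash
python3 -m crank '-1 0 0 0.2 0;-1 0 0 0.2 0;-1 0 0 0.2 0;-1 0 0 0 0;-1 0 0 0 0'
python3 -m crank '-1 0 0 0.15 0;-1 0 0 0.15 0;-1 0 0 0 0;-1 0 0 0 0'
```

```text
time_s: 5.12
ee_pos: [638.5, 140.5, 84.4]
tcp_rot: [3.101, 0.502, 0.001]
wrist_force: [-0.5, 0.4, 0.8]
width: -0.2
grip_force: 0.5
time_s: 5.45
ee_pos: [638.5, 140.4, 81.5]
tcp_rot: [3.101, 0.502, 0.001]
wrist_force: [-0.9, -0.1, 3.3]
width: 0.1
grip_force: 1.7
```

Contact at about 3–4 N. Going on in small steps.

```bash
python3 -m crank '-1 0 0 0.1 0;-1 0 0 0.1 0;-1 0 0 0 0;-1 0 0 0 0'
python3 -m crank '-1 0 0 0.1 0;-1 0 0 0 0;-1 0 0 0 0'
```

```text
time_s: 5.78
ee_pos: [638.5, 140.5, 79.3]
tcp_rot: [-3.101, -0.502, -0.001]
wrist_force: [-0.7, -0.4, 2.9]
width: 0.4
grip_force: 1.6
time_s: 6.03
ee_pos: [638.5, 140.5, 78.3]
tcp_rot: [3.101, 0.502, 0.001]
wrist_force: [0.1, -0.2, 3.3]
width: 0.2
grip_force: 1.5
```

```bash
python3 -m crank '-1 0 0 0.06 0;-1 0 0 0 0;-1 0 0 0 0'
python3 -m crank '-1 0 0 0.04 0;-1 0 0 0 0;-1 0 0 0 0'
```

```text
time_s: 6.28
ee_pos: [638.5, 140.5, 78.1]
tcp_rot: [3.101, 0.502, 0.001]
wrist_force: [-2.0, -0.4, 5.3]
width: -0.2
grip_force: 2.5
time_s: 6.53
ee_pos: [638.5, 140.5, 78.1]
tcp_rot: [3.101, 0.502, 0.0]
wrist_force: [-1.9, -1.2, 6.6]
width: 0.2
grip_force: 3.3
```

Hard stop reached (78.1 mm, force rising without motion). Lifting and going to the six-sided magnet.

```bash
python3 -m crank '-1 0 0 -0.5 0;-1 0 0 -1.5 0;-1 0 0 -2.5 0;-1 0 0 -2.5 0;-1 0 0 -2.5 0;-1 0 0 -2.5 0'
python3 -m crank '-1 -0.6 2.46 0 0;-1 -0.6 2.46 0 0;-1 -0.6 2.46 0 0;-1 -0.6 2.46 0 0;-1 -0.6 2.46 0 0;-1 -0.6 2.46 0 0;-1 -0.6 2.46 0 0;-1 -0.6 2.46 0 0;-1 -0.6 2.46 0 0;-1 -0.6 2.46 0 0;-1 0 0 0 0;-1 0 0 0 0;-1 0 0 0 0'
sed -i 's/thr=85/thr=70/' h.py
python3 -c "
from h import *
goto('hex',(659,-111.5))"
```

```text
time_s: 7.03
ee_pos: [637.9, 140.4, 198.7]
tcp_rot: [-3.101, -0.502, 0.001]
wrist_force: [-0.2, -1.0, -0.1]
width: 0.3
grip_force: 0.0
time_s: 8.12
ee_pos: [658.7, -111.5, 197.3]
tcp_rot: [-3.101, -0.501, 0.0]
wrist_force: [-0.0, 0.5, -0.2]
width: 0.1
grip_force: 0.0
8.1167 tcp [ 658.7 -111.5  197.3] pred px [323.44285663 227.10549124] r 42 w 0.14006325310437578 F [-0.   0.5 -0.2]
move tool mm to given xy [  0.3   0.2 130.3]
attempt to get argmax of an empty sequence
```

View pics/w_hex.png

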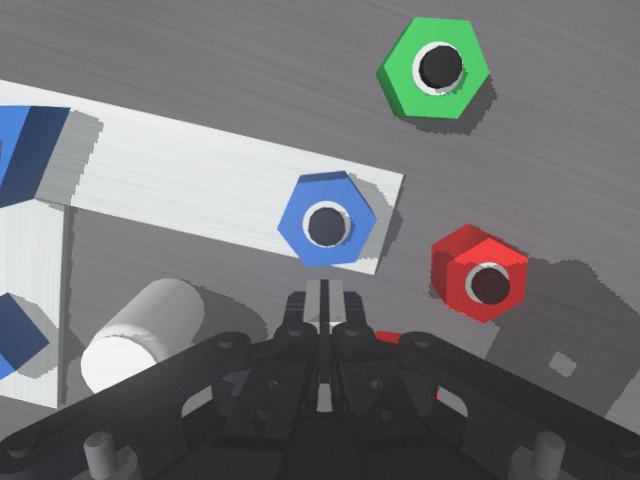

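The hexagon's cap is at (326,227), predicted (323,227), a 1 mm difference. Descending.

```bash
python3 -m crank '-1 0 0.1 1.5 0;-1 0 0 2.5 0;-1 0 0 2.5 0;-1 0 0 2 0;-1 0 0 1 0;-1 0 0 0.5 0;-1 0 0 0.5 0;-1 0 0 0 0;-1 0 0 0 0;-1 0 0 0 0'
python3 -m crank '-1 0 0 0.2 0;-1 0 0 0.2 0;-1 0 0 0 0;-1 0 0 0 0'
```

```text
time_s: 9.0
ee_pos: [660.2, -113.1, 93.9]
tcp_rot: [3.1, 0.502, 0.004]
wrist_force: [-0.4, 0.3, 0.8]
width: -0.2
grip_force: 0.0
time_s: 9.33
ee_pos: [659.2, -112.9, 88.3]
tcp_rot: [-3.101, -0.502, 0.0]
wrist_force: [-0.2, 0.1, 0.3]
width: 0.0
grip_force: 0.0
```

```bash
python3 -m crank '-1 0 0 0.15 0;-1 0 0 0.15 0;-1 0 0 0.15 0;-1 0 0 0 0;-1 0 0 0 0'
python3 -m crank '-1 0 0 0.15 0;-1 0 0 0.15 0;-1 0 0 0.1 0;-1 0 0 0 0;-1 0 0 0 0'
```

```text
time_s: 9.75
ee_pos: [659.4, -113.0, 84.2]
tcp_rot: [3.101, 0.502, 0.0]
wrist_force: [-0.8, -0.7, 2.4]
width: 0.2
grip_force: 1.4
time_s: 10.17
ee_pos: [659.4, -112.9, 79.7]
tcp_rot: [3.101, 0.502, 0.001]
wrist_force: [-0.2, 0.0, 3.4]
width: 0.0
grip_force: 1.5
```

```bash
python3 -m crank '-1 0 0 0.1 0;-1 0 0 0.05 0;-1 0 0 0 0;-1 0 0 0 0'
python3 -m crank '-1 0 0 0.05 0;-1 0 0 0 0;-1 0 0 0 0'
```

```text
time_s: 10.5
ee_pos: [659.4, -113.0, 78.3]
tcp_rot: [3.101, 0.502, 0.001]
wrist_force: [-0.9, -1.2, 2.8]
width: -0.1
grip_force: 1.6
time_s: 10.75
ee_pos: [659.4, -112.9, 78.1]
tcp_rot: [3.101, 0.502, 0.0]
wrist_force: [-0.5, 0.4, 5.0]
width: 0.0
grip_force: 2.3
```

Second cap at its stop. Going to the square one, well above the tin.

```bash
python3 -m crank '-1 0 0 -0.5 0;-1 0 0 -1.5 0;-1 0 0 -2.5 0;-1 0 0 -2.5 0;-1 0 0 -2.5 0;-1 0 0 -2.5 0'
python3 -m crank '-1 -0.97 -2.52 0 0;-1 -0.97 -2.52 0 0;-1 -0.97 -2.52 0 0;-1 -0.97 -2.52 0 0;-1 -0.97 -2.52 0 0;-1 -0.97 -2.52 0 0;-1 -0.97 -2.52 0 0;-1 -0.97 -2.52 0 0;-1 -0.97 -2.52 0 0;-1 -0.97 -2.52 0 0;-1 -0.97 -2.52 0 0;-1 -0.97 -2.52 0 0;-1 0 0 0 0;-1 0 0 0 0;-1 0 0 0 0'
python3 -c "
from h import *
goto('sq',(454,137.5))"
```

```text
time_s: 11.25
ee_pos: [659.0, -112.7, 199.4]
tcp_rot: [-3.101, -0.502, 0.0]
wrist_force: [0.2, 0.8, -0.4]
width: 0.0
grip_force: 0.0
time_s: 12.5
ee_pos: [453.8, 137.3, 198.4]
tcp_rot: [3.101, 0.502, 0.002]
wrist_force: [-0.1, -1.0, 0.4]
width: -0.1
grip_force: 0.0
12.5 tcp [453.8 137.3 198.4] pred px [322.80103111 226.92294037] r 42 w -0.07354089740729876 F [-0.1 -1.   0.4]
move tool mm to given xy [  0.2  -0.2 131.4]
attempt to get argmax of an empty sequence
```

View pics/w_sq.png

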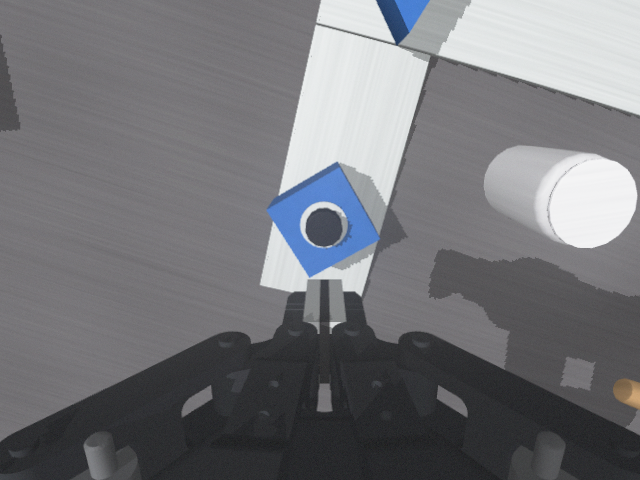

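The square's cap is at (323,228), where predicted. Descending.

```bash
python3 -m crank '-1 0 0 1.5 0;-1 0 0 2.5 0;-1 0 0 2.5 0;-1 0 0 2 0;-1 0 0 1 0;-1 0 0 0.5 0;-1 0 0 0.5 0;-1 0 0 0 0;-1 0 0 0 0;-1 0 0 0 0'
python3 -m crank '-1 0 0 0.2 0;-1 0 0 0.2 0;-1 0 0 0.1 0;-1 0 0 0 0;-1 0 0 0 0;-1 0 0 0 0'
```

```text
time_s: 13.38
ee_pos: [454.4, 137.5, 94.0]
tcp_rot: [3.101, 0.502, 0.004]
wrist_force: [0.0, -0.1, -0.2]
width: -0.2
grip_force: 0.0
time_s: 13.88
ee_pos: [453.4, 137.4, 87.8]
tcp_rot: [-3.101, -0.502, 0.0]
wrist_force: [-0.2, -0.7, -0.4]
width: 0.1
grip_force: 0.0
```

```bash
python3 -m crank '-1 0 0 0.15 0;-1 0 0 0.15 0;-1 0 0 0.15 0;-1 0 0 0 0;-1 0 0 0 0'
python3 -m crank '-1 0 0 0.15 0;-1 0 0 0.15 0;-1 0 0 0.1 0;-1 0 0 0 0;-1 0 0 0 0'
```

```text
time_s: 14.3
ee_pos: [453.7, 137.4, 83.5]
tcp_rot: [3.101, 0.502, 0.001]
wrist_force: [-0.4, 0.9, 2.4]
width: 0.1
grip_force: 1.2
time_s: 14.72
ee_pos: [453.6, 137.4, 79.2]
tcp_rot: [-3.101, -0.502, -0.001]
wrist_force: [0.2, 0.4, 2.9]
width: 0.1
grip_force: 1.1
```

```bash
python3 -m crank '-1 0 0 0.1 0;-1 0 0 0.03 0;-1 0 0 0 0;-1 0 0 0 0'
python3 -m crank '-1 0 0 0.05 0;-1 0 0 0 0;-1 0 0 0 0'
```

```text
time_s: 15.05
ee_pos: [453.6, 137.4, 78.1]
tcp_rot: [-3.101, -0.502, -0.001]
wrist_force: [0.4, 0.0, 2.9]
width: -0.2
grip_force: 1.5
time_s: 15.3
ee_pos: [453.7, 137.4, 78.0]
tcp_rot: [3.101, 0.502, 0.0]
wrist_force: [-0.8, -0.3, 6.2]
width: -0.2
grip_force: 2.9
```

Third cap at its stop. Lifting and taking a last look.

```bash
python3 -m crank '-1 0 0 -0.5 0;-1 0 0 -1.5 0;-1 0 0 -2.5 0;-1 0 0 -2.5 0;-1 0 0 -2.5 0;-1 0 0 -2.5 0;-1 0 0 -2.5 0;-1 0 0 -2.5 0;-1 0 0 0 0;-1 0 0 0 0;-1 0 0 0 0'
python3 - <<'E'
from workcell import *
import cv2
cv2.imwrite("pics/end.png",get_image("scene")["image"][150:350,120:520,::-1].repeat(2,0).repeat(2,1))
E
```

```text
time_s: 16.22
ee_pos: [452.6, 137.3, 246.0]
tcp_rot: [-3.101, -0.502, 0.004]
wrist_force: [-0.5, -0.7, -0.6]
width: -0.2
grip_force: 0.0
```

View pics/end.png

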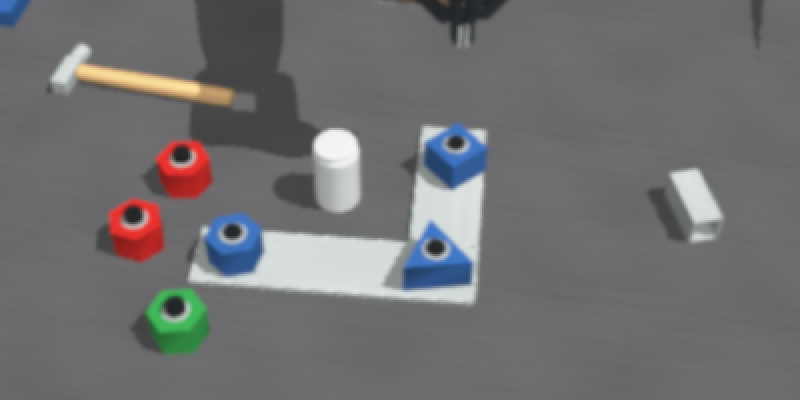

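The blue caps at (435,247), (232,232) and (455,143) are visibly lower than those on the red and green ones. The tin, hammer and offcut look undisturbed.

```bash
python3 -c "
from workcell import *
print(close_job())"
```

```text
the job is handed in; nothing more can be done
None
```

I pressed all three caps down to their stops, in the order three-cornered, six-sided, square, with the wrist force never reading above about 7 N; I then lifted the arm clear and handed the job in, but no verdict came back.

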